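# Lay the filing cabinet's fittings in their foam pockets

## Robot

A 6-joint arm with a two-finger parallel gripper is mounted at the origin on the work surface. World frame = base frame: x ahead of the robot, y to its left, z up, the work surface at z = 0. Lengths are in m, angles in rad, forces in N, time in s.
With the tool pointing down it reaches from about 0.3 to 0.85 m from the base axis. Payload 5.4 kg.
Tool frame: the origin (TCP) lies midway between the tips of the shut fingers; the grasp point (between the pads) lies 19 mm behind it (env.tcp_to_grasp is the distance from the TCP to the grasp point, in m); z points along the fingers, y is the line along which they close (so a half turn about z gives the same grasp; the last joint's range is limited). The gripper opens to 85 mm and grips with 20 to 120 N. Pads are 22 mm wide; open, the fingers measure 114 mm over their backs; the gripper's body (76 mm by 85 mm) begins 54 mm behind the grasp point. The pads swing forward as they close: fully open they stand 13 mm farther back than shut.
Start: joints at [-1.317, 0.158, 1.597, -0, 1.386, -0.21], TCP at [0.257, -0.514, 0.231] pointing down, gripper open.
Joint ranges: [-2.91, 2.91], [-0.94, 2.29], [0.18, 2.7], [-1.29, 4.43], [0.17, 2.64], [-3, 3]. Speed limits (rad/s): [2.57, 2.57, 3.14, 3.14, 3.14, 3.14].

## Interface

Orientations are given as [roll, pitch, yaw] about the fixed x, y, z axes, in that order (R = Rz(yaw) Ry(pitch) Rx(roll)).
In Python, from plant import env gives the robot as it stands. Calls block until the motion is done:
- env.move_pose(position, orientation): joint-space move of the TCP to a pose.
- env.move_linear(position, feed=0.15, orientation=None, force_limit=None): straight line of the TCP; orientation=None keeps the orientation; feed is the mean speed in m/s. With force_limit (N) it stops when the force on the tool has changed by that much, and returns True; else False.
- env.move_joints(angles): joint-space move.
- env.set_gripper(opening, squeeze=None): finger opening in m; squeeze is the grip in N (None keeps the last); returns when the fingers have stopped.
- env.hold(seconds).
- env.ik(position, orientation): joint angles nearest the present ones, or None.
- env.get_state(): the state.
- env.get_image(name): name is "scene" or "top" or "wrist"; returns a dict with "image" (480x640x3 uint8, red, green, blue), "z_map" (480x640 float32, m along the optical axis (not along the pixel's ray), 0 where there is no reading), "fx", "fy", "cx", "cy" (pixels), "world_from_camera" (4x4, takes a point from camera to world coordinates). Camera axes: x right, y down, z forward; pixel columns grow to the right and rows downward; lengths in m; the calibration is good to about 2 mm. A picture is of the moment at which its call begins.
A pose or a line that the arm cannot do raises env.IKError and nothing moves.
- env.sign_off(): hands the job in; it is judged then, once.
The state is a dict: "clock": time; "joints": joint angles; "dq": joint speeds; "joint_torque": joint torques, N m; "eef_pos": TCP position; "eef_rot": TCP orientation; "force": force on the tool from outside, world axes, zero at the start; "ft_torque": the same for the moment, N m; "grip_width": finger opening in m; "grip_force": force on a finger pad.
Only numpy, scipy, OpenCV 4.12 (cv2) and the standard library are available. Lean on these libraries where they do the work, as an engineer would, in place of code of your own. Each camera call takes 0.05 s, during which the arm holds its last target. There are 200 camera calls.

## Task

Pick the four steel fittings of the filing cabinet (long handle, short handle, label frame and lock barrel) out of the clutter on the desk and lay each in the foam insert cut to its shape, one after another, so that each sits fully down and level in its own pocket, the lock upright. Leave the stapler and the tape dispenser where they stand.

Things in the scene. Friction and masses are not known exactly. Their poses are not given: they have to be found in the camera images.
- long_handle: Longer of two steel bow handles: a square U lying flat, 20 mm high, 110 mm along its y by 30 mm along its x. Bar 10 mm thick, from x = -15 to -5 mm; a 10 mm wide leg at each end runs to x = +15 mm, open between. Origin: centre of the outline, on the underside; z up. 90 g. Pinch the bar's middle (x = -10 mm, y = 0) along x, fingertips 12 mm or more above its underside.
- short_handle: Shorter steel bow handle: the same square U lying flat, 20 mm high, but 72 mm along its y by 30 mm along its x. Bar 10 mm thick, from x = -15 to -5 mm; 10 mm wide legs to x = +15 mm. Origin: centre of the outline, on the underside; z up. 60 g. Pinch the bar's middle (x = -10 mm, y = 0) along x, fingertips 12 mm or more above its underside.
- card_frame: Steel label holder of a drawer: a rectangular frame with a raised rim 6 mm wide round a blank white card, card up; 40 mm (x) by 64 mm (y), 16 mm high. Origin: centre of the underside; z up. The same after a half turn. 70 g. Grasp it over its 40 mm, along x, fingertips 9 mm or more above its underside.
- lock: Steel cabinet lock barrel standing upright on its round flange: flange 30 mm diameter and 7 mm high, above it a ringed barrel of 22 mm diameter up to 42 mm, with a small brass tongue up to 45 mm. Origin: centre of the underside; z up along the barrel. Round: its yaw does not matter. About 100 g.
- long_insert: Dark foam insert, fixed, 76 mm (x) by 144 mm (y), 14 mm high. Origin: centre of its underside; z up. U-shaped pocket 10 mm deep (floor at 4 mm), 4 mm play all round, for the long handle, only one way round: handle's origin over the insert's, its x and y along the insert's (bar on the -x side, legs to +x, foam island between). Seated, the handle stands 10 mm above the foam.
- short_insert: Dark foam insert, fixed, 76 mm (x) by 144 mm (y), 14 mm high. Origin: centre of its underside; z up. Smaller U-shaped pocket 10 mm deep (floor at 4 mm), 4 mm play all round, for the short handle, only one way round: handle's origin over the insert's, its x and y along the insert's (bar on the -x side, legs to +x, foam island between). Seated, the handle stands 10 mm above the foam.
- frame_insert: Dark foam insert, fixed, 76 mm (x) by 144 mm (y), 14 mm high. Origin: centre of its underside; z up. Rectangular pocket in the middle, 48 mm (x) by 72 mm (y), 8 mm deep (floor at 6 mm), for the card frame, either way round, long side along y. Seated, the frame stands 8 mm proud of the foam.
- lock_insert: Dark foam insert, fixed, 76 mm (x) by 144 mm (y), 14 mm high. Origin: centre of its underside; z up. Round pocket of 38 mm diameter in the middle, 10 mm deep (floor at 4 mm), for the lock barrel's flange; the lock stands upright in it.
- stapler: Bystander: black and grey desk stapler, loose, 36 mm (x) by 130 mm (y), 50 mm high. Origin: centre of the underside. To be left where it stands.
- tape_dispenser: Bystander: black tape dispenser with a clear roll, loose, 50 mm (x) by 131 mm (y), 62 mm high. Origin: centre of the underside. To be left where it stands.
There are look-alikes about, which are no part of the job. Leave any green or pink look-alike of the short_handle alone.

How it is judged:
By the outcome, as a careful person would: the job done as asked, in the order asked, and still so for the second after the job is handed in, with the robot touching nothing.
It also fails if it takes over 102 s, if anything falls off the work surface, if the arm or the gripper's body presses on something with over 40 N, if the wrist force passes 120 N, or if a joint passes its speed limit or range.

## Working session

There is one attempt and no reset: what is moved stays moved. The work goes in short steps, each a Python script; the robot and the scene stay as the last script left them, time stands still between calls to the robot, and variables do not carry over. Pictures are saved under pics/ and viewed, at most 14 in all, crops included, and the job is handed in when it is done.

```bash
ls; mkdir -p pics; python3 - <<'E'
from plant import env
import cv2,numpy as np
for n in("top","scene"):
    d=env.get_image(n); cv2.imwrite(f"pics/{n}0.png",d["image"][:,:,::-1]); np.savez(f"pics/{n}0.npz",**d)
    print(n,d["fx"],d["cx"],d["cy"],np.round(d["world_from_camera"],3).tolist())
s=env.get_state(); print(s["clock"],s["eef_pos"],s["eef_rot"],env.tcp_to_grasp)
E
```

```text
pics
top 454.6922652900025 319.0708384655976 238.4794905780858 [[-0.005, -0.995, 0.103, 0.408], [-1.0, 0.006, 0.004, -0.104], [-0.004, -0.103, -0.995, 0.905], [0.0, 0.0, 0.0, 1.0]]
scene 521.6276340441347 318.96447225592794 241.25669952932785 [[-0.196, 0.718, -0.668, 1.147], [0.981, 0.141, -0.136, 0.043], [-0.003, -0.682, -0.731, 0.761], [0.0, 0.0, 0.0, 1.0]]
0.1 [ 0.25705696 -0.51372887  0.23039341] [-3.13990095e+00 -3.19640522e-04  4.63789647e-01] 0.0187
```

View pics/top0.png

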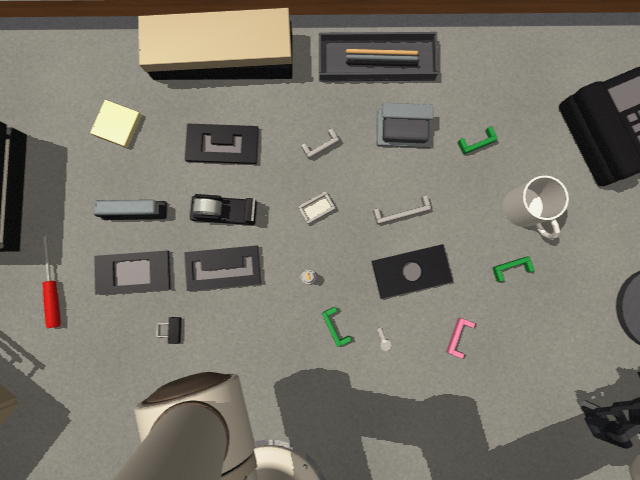

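View pics/scene0.png

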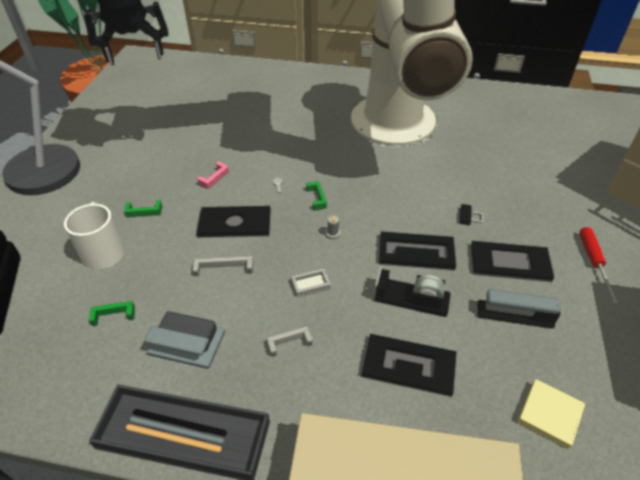

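The top view shows the long handle at about (403,210), short handle (321,144), frame (317,208) and lock (309,277). The inserts are long (223,269), short (222,144), frame (133,272) and lock (412,271). Next I measure them by depth.

```bash
cat > vis.py <<'E'
import numpy as np,cv2
def cloud(d):
    z=d["z_map"]; v,u=np.mgrid[:480,:640]
    P=np.stack([(u-d["cx"])/d["fx"]*z,(v-d["cy"])/d["fy"]*z,z],-1)
    T=d["world_from_camera"]; return P@T[:3,:3].T+T[:3,3]
def blob(W,valid,near,h,r,hmax=1):
    """points higher than h within r of near -> minAreaRect centre, sides, long-axis angle, centroid"""
    m=valid&(W[...,2]>h)&(W[...,2]<hmax)&(np.hypot(W[...,0]-near[0],W[...,1]-near[1])<r)
    n,l,st,_=cv2.connectedComponentsWithStats(m.astype(np.uint8))
    k=1+np.argmax(st[1:,4]); p=W[l==k]
    (c,s,a)=cv2.minAreaRect(p[:,:2].astype(np.float32)*1000)
    a=np.radians(a)
    if s[0]<s[1]: s=s[::-1]; a+=np.pi/2
    return np.array(c)/1000,s,a,p
E
cat > meas.py <<'E'
from vis import *
d=dict(np.load("pics/top0.npz")); W=cloud(d); ok=d["z_map"]>0
g=ok&(np.abs(W[...,2])<.004); print("ground",np.median(W[g][:,2]),W[240,340])
for n,(u,v),h,r in [("long",(403,212),.012,.08),("short",(321,148),.012,.06),("frame",(317,208),.008,.05),("lock",(309,277),.02,.03),
  ("Ilong",(223,258),.008,.09),("Ishort",(222,144),.008,.09),("Iframe",(133,260),.008,.09),("Ilock",(412,285),.008,.09),("stap",(130,209),.02,.08),("tape",(223,209),.02,.08)]:
    c,s,a,p=blob(W,ok,W[v,u],h,r)
    print(n,np.round(c,4),np.round(s,1),"ang",round(a,3),"cen",np.round(p.mean(0),4),"ztop",round(np.percentile(p[:,2],95),4),len(p))
E
python3 meas.py; python3 -c "
import cv2;i=cv2.imread('pics/top0.png')
cv2.imwrite('pics/c0.png',cv2.resize(i[110:310,85:465],None,fx=2.1,fy=2.1,interpolation=cv2.INTER_CUBIC))"
```

```text
ground 0.00040085702872394435 [ 0.49849893 -0.14226696 -0.00109744]
long [ 0.5574 -0.265 ] [110.6  30.3] ang 1.83 cen [ 0.5514 -0.2661  0.0197] ztop 0.0227 409
short [ 0.6926 -0.1044] [72.4 30.5] ang 2.119 cen [ 0.6884 -0.1065  0.0195] ztop 0.023 307
frame [ 0.5627 -0.0961] [64.4 40.1] ang 2.078 cen [ 0.5622 -0.0964  0.0157] ztop 0.0189 306
lock [ 0.4252 -0.08  ] [20.8 20.7] ang 0.019 cen [ 0.4256 -0.0794  0.0414] ztop 0.0458 112
Ilong [0.4441 0.09  ] [145.4  76.3] ang 1.659 cen [0.4457 0.0894 0.0142] ztop 0.0167 2163
Ishort [0.6956 0.0951] [144.8  78.3] ang 1.529 cen [0.6955 0.0948 0.0143] ztop 0.017 2231
Iframe [0.4364 0.2675] [145.8  76.1] ang 1.638 cen [0.4364 0.2663 0.014 ] ztop 0.0167 2048
Ilock [ 0.4356 -0.2822] [144.7  76. ] ang 1.797 cen [ 0.4345 -0.2808  0.0145] ztop 0.0171 2554
stap [0.56   0.2715] [119.1  29.8] ang 1.589 cen [0.5582 0.2696 0.048 ] ztop 0.0524 996
tape [0.5608 0.1148] [52.4 47. ] ang 1.479 cen [0.5586 0.1114 0.0492] ztop 0.0626 657
```

View pics/c0.png

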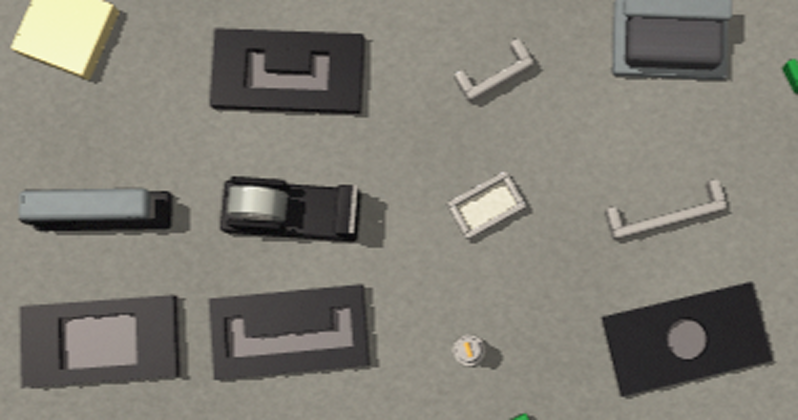

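The handles' legs all point roughly +x, and sizes match the spec. I'll check with the wrist camera above the long handle, then act.

```bash
cat > rob.py <<'E'
from plant import env
from vis import *
from math import pi
OBJ=dict(long=(.5574,-.2650,.259),short=(.6926,-.1044,.548),frame=(.5627,-.0961,.507),lock=(.4254,-.0797,0.))
INS=dict(long=(.4441,.0900,.088),short=(.6956,.0951,-.042),frame=(.4364,.2675,.067),lock=(.4356,-.2822,.226))
def tgt(p,off):  # TCP xy and tool orientation, closing along object x
    x,y,f=p; return np.array([x+off*np.cos(f),y+off*np.sin(f)]),[pi,0,f+pi/2]
def over(p,off,z): c,o=tgt(p,off); env.move_pose([*c,z],o)
def wristlook(name,near,h,r):
    d=env.get_image("wrist"); cv2.imwrite(f"pics/{name}.png",d["image"][:,:,::-1]); np.savez(f"pics/{name}.npz",**d)
    W=cloud(d); ok=d["z_map"]>0
    c,s,a,p=blob(W,ok,near,h,r,.1); print(name,np.round(c,4),np.round(s,1),"yaw",round((a-pi/2+pi/2)%pi-pi/2,3),"n",len(p),"ztop",round(np.percentile(p[:,2],95),4))
    return c,a
E
python3 - <<'E'
from rob import *
over(OBJ["long"],-.01,.22); print(env.get_state()["clock"])
wristlook("w1",OBJ["long"][:2],.012,.08)
over(INS["long"],-.01,.22); print(env.get_state()["clock"])
wristlook("w2",INS["long"][:2],.008,.09)
E
```

```text
1.525
w1 [ 0.5589 -0.2643] [108.8  29.6] yaw 0.262 n 1561 ztop 0.0217
2.975
w2 [0.4457 0.0904] [143.9  76.2] yaw 0.088 n 8246 ztop 0.0159
```

View pics/w2.png

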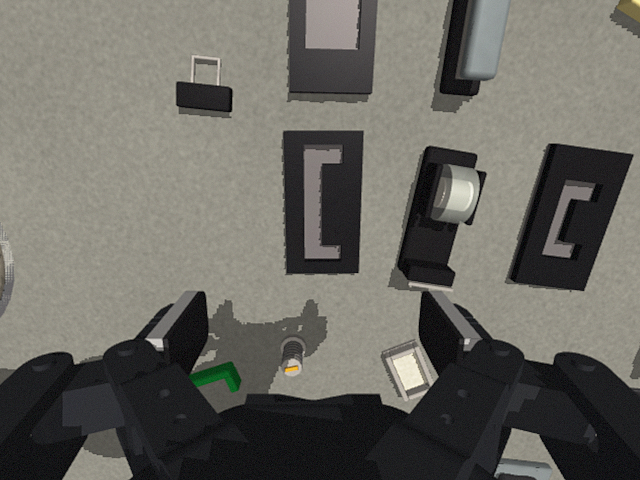

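The wrist view shows the long insert at (323,202), U bar on the near side, and agrees with the top camera to about 1.5 mm. I'll use the mean of both and do the long handle.

```bash
cat >> rob.py <<'E'
for D in (OBJ,INS):
    for k,(x,y,f) in D.items(): D[k]=(x+.0008,y+.0003,f)
def pick(p,off,z,opening,squeeze=60,lift=.12):
    c,o=tgt(p,off); env.set_gripper(opening); env.move_pose([*c,z+.07],o); env.move_linear([*c,z],.1)
    env.set_gripper(0,squeeze); env.move_linear([*c,z+lift],.15); s=env.get_state()
    print("picked",round(s["clock"],2),"width",round(s["grip_width"],4),"gf",s["grip_force"])
def place(p,off,z,opening,zc=.12,release=True):
    c,o=tgt(p,off); env.move_pose([*c,z+zc],o); env.move_linear([*c,z+.02],.15)
    hit=env.move_linear([*c,z],.04,force_limit=6); s=env.get_state(); print("down hit",hit,np.round(s["eef_pos"],4),"want",np.round([*c,z],4),np.round(s["force"],1))
    if release and s["eef_pos"][2]<z+.004:
        env.set_gripper(opening); env.move_linear([*c,z+zc],.2); print("released",env.get_state()["clock"])
E
python3 - <<'E'
from rob import *
pick(OBJ["long"],-.01,.0125,.04)
place(INS["long"],-.01,.0170,.03)
over(INS["long"],-.01,.22); wristlook("w3",INS["long"][:2],.019,.09)
E
```

```text
picked 7.19 width 0.0073 gf 59.5095419883728
down hit True [0.4346 0.0894 0.0175] want [0.4349 0.0894 0.017 ] [-0.7  0.1  5.9]
released 11.0
w3 [0.4456 0.0915] [109.6  29.4] yaw 0.097 n 1573 ztop 0.0257
```

View pics/w3.png

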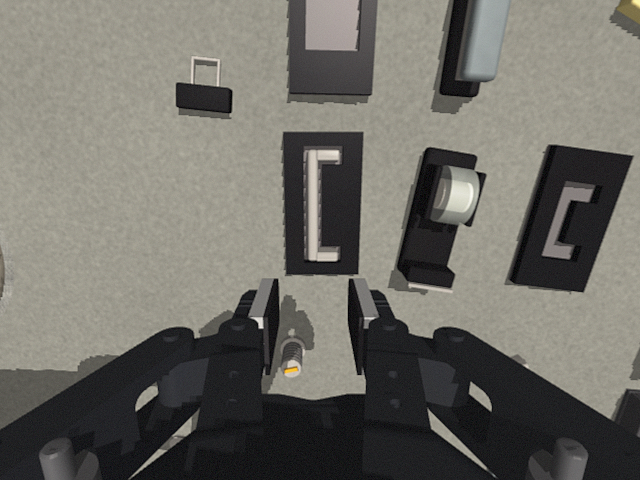

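The long handle sits down and level in its pocket (322,205). Its top reads 24 mm once the camera bias is taken off. Next, the short handle.

```bash
python3 - <<'E'
from rob import *
pick(OBJ["short"],-.01,.0125,.04)
place(INS["short"],-.01,.0170,.03)
over(INS["short"],-.01,.22); wristlook("w4",INS["short"][:2],.019,.07)
E
```

```text
picked 15.22 width 0.0075 gf 59.479064444603864
down hit True [0.6862 0.0959 0.0176] want [0.6864 0.0958 0.017 ] [ 0.  -0.1  4.2]
released 18.4833
w4 [0.6982 0.0966] [72.4 29. ] yaw -0.045 n 1154 ztop 0.0258
```

View pics/w4.png

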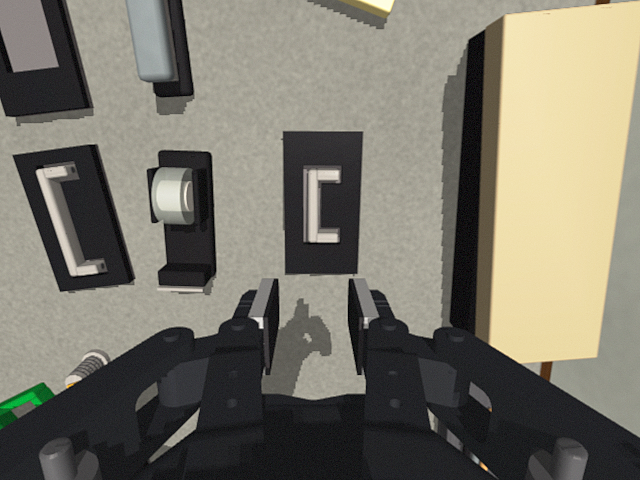

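The short handle is seated (322,205), with the same top reading as the long one. For the frame, I'll touch the desk with the open fingers beside it to get the tip height, then grasp.

```bash
python3 - <<'E'
from rob import *
c,o=tgt(OBJ["frame"],0); env.set_gripper(.052); env.move_pose([*c,.07],o); env.move_linear([*c,.014],.12)
hit=env.move_linear([*c,-.012],.03,force_limit=5); z=env.get_state()["eef_pos"][2]; print("touch",hit,z)
if hit:
    env.move_linear([*c,z+.010],.1)
    env.set_gripper(0,60); s=env.get_state(); print(s["grip_width"],s["grip_force"])
    env.move_linear([*c,z+.12],.15); s=env.get_state(); print("lifted",s["clock"],s["grip_width"])
    wristlook("w5",c,.06,.08)
    print("zg",z+.010)
E
```

```text
touch True -0.0033522170616869656
0.03819228638006056 60.650739669799805
lifted 22.9917 0.03813366768133248Traceback (most recent call last):
  File "<stdin>", line 8, in <module>
  File "rob.py", line 12, in wristlook
    c,s,a,p=blob(W,ok,near,h,r,.1); print(name,np.round(c,4),np.round(s,1),"yaw",round((a-pi/2+pi/2)%pi-pi/2,3),"n",len(p),"ztop",round(np.percentile(p[:,2],95),4))
            ~~~~^^^^^^^^^^^^^^^^^^
  File "vis.py", line 10, in blob
    k=1+np.argmax(st[1:,4]); p=W[l==k]
        ~~~~~~~~~^^^^^^^^^^
    return _wrapfunc(a, 'argmax', axis=axis, out=out, **kwds)
    return bound(*args, **kwds)
ValueError: attempt to get argmax of an empty sequence
```

View pics/w5.png

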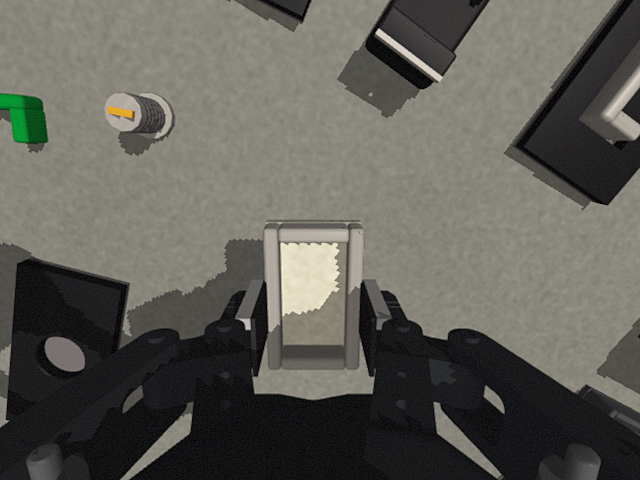

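The frame is held straight between the fingers at (313,295). Placing it.

```bash
python3 - <<'E'
from rob import *
place(INS["frame"],0,.0130,.052)
over(INS["frame"],0,.22); wristlook("w6",INS["frame"][:2],.0175,.06)
E
```

```text
down hit True [0.4368 0.2677 0.0129] want [0.4372 0.2678 0.013 ] [-0.2 -0.8  5.1]
released 26.85
w6 [0.4379 0.2686] [63.4 39.9] yaw 0.064 n 1160 ztop 0.0238
```

View pics/w6.png

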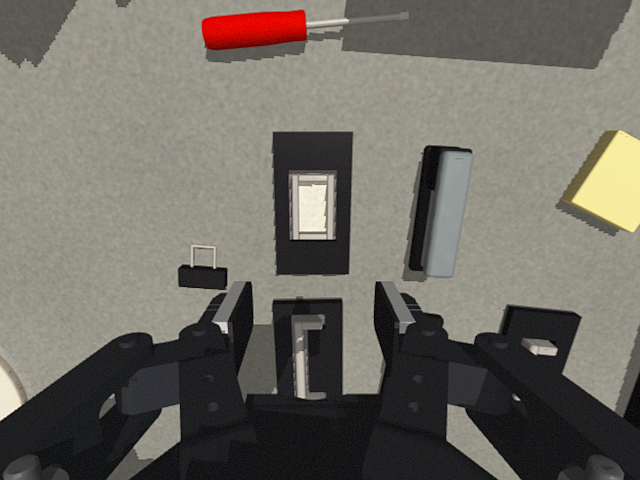

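The frame is down in its pocket (312,206), level, 22 mm after bias. Now the lock.

```bash
python3 - <<'E'
from rob import *
x,y,_=OBJ["lock"]; p=(x,y,.226)
pick(p,0,.020,.045,40)
place(INS["lock"],0,.0245,.045)
over(INS["lock"],0,.24); wristlook("w7",INS["lock"][:2],.03,.05)
d=env.get_image("top"); 
E
```

```text
picked 31.1 width 0.0204 gf 39.115859270095825
down hit True [ 0.4361 -0.2816  0.0249] want [ 0.4364 -0.2819  0.0245] [-0.6  0.9  5.2]
released 34.35
w7 [ 0.4368 -0.2795] [21.7 21.5] yaw -0.429 n 443 ztop 0.0502
```

View pics/w7.png

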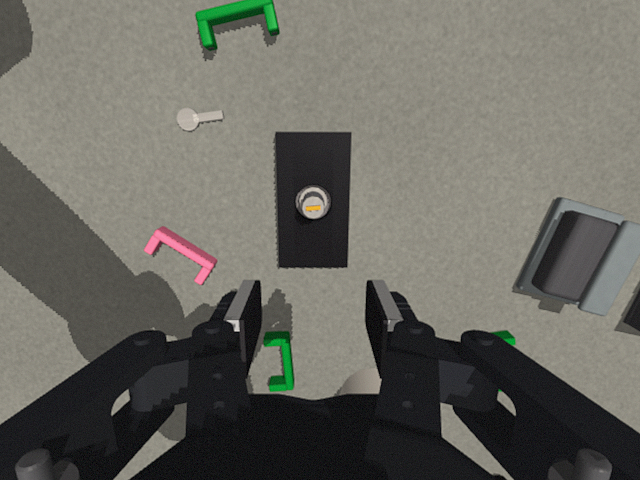

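The lock stands upright in its insert (313,204). As a last check, I'll measure the seated parts for height and tilt, and see whether the bystanders moved.

```bash
python3 - <<'E'
from rob import *
def rep(n,p,tag):
    A=np.c_[p[:,:2]-p[:,:2].mean(0),np.ones(len(p))]; z=p[:,2]; k=abs(z-np.median(z))<.0035
    f=np.linalg.lstsq(A[k],z[k],rcond=None)[0]; print(tag,n,"tilt",np.round(f[:2],3),"median z",round(np.median(z),4),"sd",round(z[k].std(),4))
def off(I,c): d=np.array(c)-I[:2]; f=I[2]; return np.round([d@[np.cos(f),np.sin(f)],d@[-np.sin(f),np.cos(f)]],4)
for n,w,h in (("long","w3",.02),("short","w4",.02),("frame","w6",.0175),("lock","w7",.04)):
    d=dict(np.load(f"pics/{w}.npz")); W=cloud(d); ok=d["z_map"]>0
    _,_,_,p=blob(W,ok,INS[n][:2],h,.08,.1); ci,_,ai,_=blob(W,ok,INS[n][:2],.008,.09,.02 if n!="lock" else .1)
    c,s,a,_=blob(W,ok,INS[n][:2],h,.08,.1); rep(n,p,w); print("   off in insert",off((*ci,INS[n][2]),c))
d=env.get_image("top"); W=cloud(d); ok=d["z_map"]>0; d0=dict(np.load("pics/top0.npz")); W0=cloud(d0)
for n,(u,v) in (("stap",(130,209)),("tape",(223,209))):
    for X,o in ((W0,d0["z_map"]>0),(W,ok)): print(n,np.round(blob(X,o,W0[v,u],.02,.08)[3].mean(0),4))
cv2.imwrite("pics/end.png",d["image"][:,:,::-1])
E
```

```text
w3 long tilt [ 0.006 -0.001] median z 0.0244 sd 0.001
   off in insert [0.0001 0.0013]
w4 short tilt [-0.005  0.002] median z 0.0243 sd 0.001
   off in insert [0.0009 0.0009]
w6 frame tilt [0.002 0.002] median z 0.0225 sd 0.0009
   off in insert [0.0001 0.0006]
w7 lock tilt [-0.004 -0.021] median z 0.0468 sd 0.0012
   off in insert [0.     0.0022]
stap [0.5582 0.2696 0.048 ]
stap [0.5582 0.2698 0.0482]
tape [0.5586 0.1114 0.0492]
tape [0.5588 0.1114 0.0491]
```

View pics/end.png

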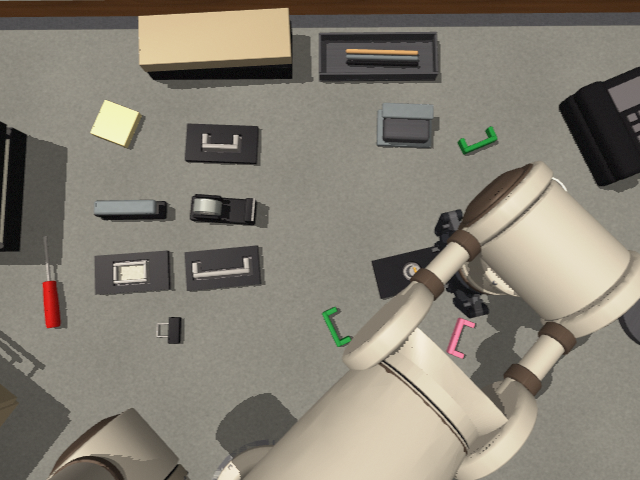

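The final view shows all four parts in their own pockets, at heights 24/24/22/46 mm and level. The stapler (130,209) and dispenser (223,209) have not moved, and the gripper is clear. Handing in.

```bash
python3 -c "
from plant import env
print(env.sign_off(), env.get_state()['clock'])"
```

```text
the job is handed in; nothing more can be done
the job is handed in; nothing more can be done
```

I put the long handle, short handle, label frame and lock barrel in their own inserts, in that order; each measured fully down and level, with the lock upright. The stapler and tape dispenser stayed put, the look-alikes were left alone, and the job is handed in.

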